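# Open the soak pot and put the pinion shaft in to soak

### The arm

A 6-joint arm with a two-finger parallel gripper is mounted at the origin on the work surface. World frame = base frame: x ahead of the robot, y to its left, z up, the work surface at z = 0. Lengths are in m, angles in degrees, forces in N, time in s.
With the tool pointing down it reaches from about 0.4 to 0.825 m from the base axis. Payload 7 kg.
Tool frame: the origin (TCP) lies at the very end of the fingers, on their centre line; the grasp point (between the pads) lies 19 mm behind it (r.hold_point_z is the distance from the TCP to the grasp point, in m); x points along the fingers, y is the direction in which the jaws open and shut, and the axes are right-handed (so a half turn about x gives the same grasp; the last joint's range is limited). The gripper opens to 88 mm and grips with 3 to 60 N. Pads are 19 mm wide; open, the fingers measure 130 mm over their backs; the gripper's body (78 mm by 193 mm) begins 47 mm behind the grasp point.
Start: joints at [85.778, 20.546, 0.682, 0, -70.136, -16.507], TCP at [0.239, 0.631, 0.227] pointing down, gripper open.
Joint ranges: [-176.03, 176.03], [-82.01, 121.73], [-58.28, 71.71], [-173.87, 95.51], [-174.79, -0.11], [-173.66, 173.66]. Speed limits (degrees/s): [136.94, 136.94, 172.46, 180, 180, 180].

### API

Orientations are given as [roll, pitch, yaw] about the fixed x, y, z axes, in that order (R = Rz(yaw) Ry(pitch) Rx(roll)).
In Python, from plant import r gives the robot as it stands. The module is installed in compiled form; this text tells all that it offers.
- The arm moves only by the shell command python3 -m creep 'ROWS' [FORCE]. ROWS is JSON, a list of rows, each a list of 7 numbers: the turn, a rotation vector about the tool's x, y, z in rad, then the shift along the tool's x, y, z in cm, then the opening in per cent of the stroke, from 0 (shut) to 100 (fully open). In form: [[rx, ry, rz, x, y, z, fingers], ...]. A call has 1 to 8 rows; each row shifts and turns the commanded pose from where the row before left it, along the tool's axes as they then stand; what a row does not reach is not made up. A row lasts 1/10 s, in which the tool goes at most 50 mm and 8.59 degrees, less where a joint would pass 70% of its speed; a pose out of reach is approached as far as the arm can. A call is refused whole if a number of a shift passes 5 or a number of a turn 0.15, either way. A call with a gripper value outside its range is refused whole. The fingers move at their own pace and stop on an object; FORCE is the grip in N (left out, the last holds). Time passes only in rows, so rows that do not move let the fingers close. It gives the time, the measured TCP pose, the force and the opening at its end, in the units of the state.
- r.get_state(): the state, without advancing time (a new reading comes with each control period).
- r.capture(name): name is "side" or "top" or "wrist"; returns (picture, depth): 420x560x3 uint8, blue, green, red; 420x560 float32, m along the optical axis (not along the pixel's ray), 0 where there is no reading.
- r.camera_info(name): a dict with "fovy" (degrees; the focal length in pixels is half the picture's height over the tangent of half this angle, whatever the lens; pixels are square), "cx", "cy" (the principal point, pixels), "camera_from_world" (4x4, takes a point from world to camera coordinates). Camera axes: x right, y down, z forward; pixel columns grow to the right and rows downward; lengths in m; the calibration is good to about 2 mm. A picture is of the moment at which its call begins: read the wrist's pose just before it. camera_info takes no time and is no camera call; for the wrist camera it gives the pose at the moment of the call.
- r.close_job(): hands the job in, once; it reports no verdict.
Trained networks look in the newest picture that a camera, given by its name, has taken for a name from the list of things; names that differ only in an ending like _2 or _b are one class to them, and where a whole thing is asked for, a point or a joint stands for the part that bears it (a point fixed in the world has none). Each returns a list of dicts, best first, with "score" (0 to 1); they miss things now and then, are a little off and sometimes report something else, mostly with a low value. They report only what shows in the picture. A call takes as long as a camera call. They do not tell look-alikes from the thing itself.
- r.look_for(query, camera): "rect" ([left, top, right, bottom] in pixels, round what is visible of it).
- r.masks_of(query, camera): "pixels" (420x560 bool, what is visible of it) and "rect" ([left, top, right, bottom] in pixels, round what is visible of it).
The state is a dict: "time_s": time; "joints": joint angles; "qd": joint speeds; "joint_torque": joint torques, N m; "tcp_pos": TCP position; "eef_rot": TCP orientation; "contact_force": force on the tool from outside, world axes, zero at the start; "moment": the same for the moment, N m; "gripper_width": finger opening in m.
Only numpy, scipy, OpenCV 4.12 (cv2) and the standard library are available. Lean on these libraries where they do the work, as an engineer would, in place of code of your own. Each camera call takes 0.05 s, during which the arm holds its last target. There are 200 camera calls.

### The job

Get the pinion shaft that stands in the drip tray into the big soak pot: lift the pot's lid off by its knob and lay it flat, knob up, in the drip tray, and stand the pinion upright on the floor of the pot, gear end down, beside the bearing ring that is already in there. The tray has no room for the lid and the pinion together, so park one of them on the bench for a moment. Set the lid and the pinion down without dropping or tipping them, and leave the bearing ring, the spray can, the oil bottle and the small lidded grease pot where they are.

Things in the scene. Friction and masses are not known exactly. Their poses are not given: they have to be found in the camera images.
- soak_pot: The big soak pot: plain round steel pot, open-topped under its lid, fixed to the bench. Outer diameter 150 mm, height 85 mm, wall 4 mm (bore 142 mm), floor 5 mm thick. Origin: centre of its underside; z up.
- pot_lid: Loose round steel lid of the soak pot, 0.3 to 0.55 kg: rim disc 160 mm across, from 8 to 14 mm above the origin; under it a centring disc 134 mm across that drops loosely into the pot. Black round knob, 32 mm across, 31 to 55 mm above the origin, on a 16 mm stem. Origin: centre of the centring disc's underside (it lies flat on that), 77 mm above the pot's underside when on. z up.
- lid_knob: The lid's knob, rigidly part of pot_lid. Its frame is the lid's frame (origin at the lid's underside, not at the knob).
- knob_mid (a point): The middle of the lid's knob, on its axis, 43 mm above the lid's origin: where to grip. It moves with the lid.
- drip_tray: Square dark steel drip tray, fixed to the bench, 200 x 200 mm outside, 190 x 190 mm inside, 18 mm high, floor and walls 5 mm thick. Origin: centre of its underside; x and y along its sides.
- pinion: Loose steel pinion shaft standing upright on its gear in the drip tray, 0.25 to 0.47 kg. From the bottom: gear 48 mm in diameter and 22 mm high, collar 26 mm in diameter up to 40 mm, plain shaft 20 mm in diameter up to 115 mm. Origin: centre of the gear's underside; z up along the shaft.
- bearing_ring: Loose steel bearing ring lying flat on the soak pot's floor off to one side, hidden by the lid at first. Outer diameter 48 mm, bore 30 mm, 18 mm high. Origin: centre of its underside. The pinion fits on the pot's floor on the opposite side of the pot's centre. Leave it where it is.
- spray_can: Bystander: tall loose aluminium spray can beside the soak pot, on its robot side, 60 mm in diameter and 235 mm high (32 mm in diameter above 204 mm). Origin: centre of its underside.
- oil_bottle: Bystander: loose grey oil bottle with a black cap between robot and work, 60 mm in diameter, 200 mm high. Origin: centre of its underside.
- grease_pot: Bystander: small loose steel grease pot, 90 mm in diameter and 60 mm high, with a lid of its own. Origin: centre of its underside.
- grease_lid: Bystander: the loose lid on the grease pot, 98 mm in diameter, with a 24 mm knob; with it the grease pot is 107 mm high. Not the lid to lift. Origin: centre of the underside of its centring disc.
Mind the look-alikes: they are no part of the job. What is shaped like the pot_lid but orange or pink is not meant.

How it is judged (in metres and radians):
On the way:
1. the lid is lifted clear of the soak pot by its knob (z of pot_lid in the frame of soak_pot above 0.1 m and contact force between the fingers and lid_knob above 0.5 N), for 0.2 s.
At the end, for the whole second after the job is handed in: Lid flat in the drip tray, knob up (within 0.08 rad, underside within 4 mm of the tray floor); pinion upright (0.1 rad), gear down, on the soak pot's floor (within 4 mm) inside its bore; bearing ring still flat on the pot's floor; lid and pinion at rest (horizontal distance between pot_lid and drip_tray below 0.03 m and z of pot_lid in the frame of drip_tray below 0.009 m and angle between pot_lid's own z axis and vertical below 0.08 rad and linear speed of each of pot_lid, pinion below 0.02 m/s and horizontal distance between each of pinion, bearing_ring and soak_pot below 0.052 m and z of pinion in the frame of soak_pot between 0.001 and 0.009 m and angle between each of pinion, bearing_ring's own z axis and vertical below 0.1 rad and z of bearing_ring in the frame of soak_pot below 0.009 m); the robot touches nothing.
It fails at once if the lid or the pinion is tipped by more than 0.5 rad (angle between any of pot_lid, pinion's own z axis and vertical above 0.5 rad).
It fails at once if the lid or the pinion is dropped (moves faster than 0.6 m/s with no finger on it) ((linear speed of pot_lid above 0.6 m/s and contact force between the fingers and pot_lid below 0.05 N) or (linear speed of pinion above 0.6 m/s and contact force between the fingers and pinion below 0.05 N)).
It fails at once if the bearing ring is shifted by more than 20 mm (distance of bearing_ring from where it was at the start of the episode above 0.02 m).
It fails at once if the spray can, the oil bottle, the grease pot or its lid is shifted by more than 20 mm (distance of any of spray_can, oil_bottle, grease_pot, grease_lid from where it was at the start of the episode above 0.02 m).
It fails at once if the spray can or the oil bottle is knocked over (angle between any of spray_can, oil_bottle's own z axis and vertical above 0.25 rad).
It also fails if it takes over 72 s, if anything falls off the work surface, if the arm or the gripper's body presses on something with over 40 N, if the wrist force passes 120 N, or if a joint passes its speed limit or range.

## Working session

There is one attempt and no reset: what is moved stays moved. The work goes in short steps, Python scripts to look and compute and a shell command to move; the robot and the scene stay as the last step left them, time stands still between calls to the robot, and variables do not carry over. Pictures are saved under pics/ and viewed, about 8 in all and at most 12, crops included, and the job is handed in when it is done.

```bash
mkdir -p pics; cat > h.py <<'E'
import numpy as np, cv2
from plant import r
def K(n):
    i=r.camera_info(n); f=210/np.tan(np.radians(i["fovy"])/2); return f,i["cx"],i["cy"],np.array(i["camera_from_world"])
def cloud(n,info=None,d=None):
    f,cx,cy,T=info; v,u=np.mgrid[0:420,0:560]
    P=np.stack([(u-cx)*d/f,(v-cy)*d/f,d,np.ones_like(d)],-1)
    W=P@np.linalg.inv(T).T
    W=W[...,:3]; W[d<=0]=np.nan; return W
def shot(n,save=None):
    k=K(n); im,d=r.capture(n)
    if save: cv2.imwrite("pics/"+save,im)
    return im,cloud(n,k,d.astype(float))
def pix(n,p):
    f,cx,cy,T=K(n); q=T@np.append(p,1); return q[0]*f/q[2]+cx,q[1]*f/q[2]+cy
E
python3 - <<'E'
from h import *
s=r.get_state(); print({k:np.round(v,3) for k,v in s.items()},r.hold_point_z)
ims=[]
for n in ("top","side"):
    im,W=shot(n); ims.append(im); print(n,np.round(np.linalg.inv(K(n)[3])[:3,3],3))
    for q in ("pot_lid","pinion","drip_tray","soak_pot","spray_can","oil_bottle","grease_pot"):
        for m in r.masks_of(q,n)[:2]:
            w=W[m["pixels"]]; w=w[~np.isnan(w[:,0])]
            if len(w): print(n,q,round(m["score"],2),np.round(m["rect"]),np.round(np.percentile(w,[2,98],axis=0),3).tolist())
cv2.imwrite("pics/a_top.png",ims[0]);cv2.imwrite("pics/a_side.png",ims[1])
E
```

```text
{'time_s': np.float64(0.0), 'joints': array([ 8.5776e+01,  2.0590e+01,  6.3300e-01, -2.0000e-02, -7.0135e+01,
       -1.6508e+01]), 'qd': array([-0.014,  0.092,  0.064,  0.012,  0.159,  0.049]), 'joint_torque': array([-2.0000e-03, -5.8271e+01,  2.9305e+01,  6.9970e+00,  7.0000e-03,
       -0.0000e+00]), 'tcp_pos': array([0.239, 0.631, 0.226]), 'eef_rot': array([  94.64 ,   89.907, -106.098]), 'contact_force': array([-0.046,  0.18 , -0.883]), 'moment': array([-0.012, -0.099, -0.036]), 'gripper_width': np.float64(0.088)} 0.0188
top [0.214 0.103 1.507]
top pot_lid 0.83 [365. 271. 424. 327.] [[0.242, -0.272, 0.005], [0.384, -0.13, 0.052]]
top pot_lid 0.78 [204. 169. 263. 228.] [[0.467, 0.178, 0.082], [0.612, 0.322, 0.131]]
top pinion 0.63 [392. 183. 417. 209.] [[0.575, -0.239, 0.002], [0.619, -0.19, 0.122]]
top pinion 0.47 [354. 165. 445. 256.] [[0.457, -0.315, -0.003], [0.671, -0.101, 0.02]]
top drip_tray 0.65 [355. 168. 447. 254.] [[0.456, -0.313, -0.003], [0.67, -0.102, 0.02]]
top soak_pot 0.71 [229. 217. 260. 231.] [[0.462, 0.19, 0.001], [0.496, 0.267, 0.079]]
top spray_can 0.79 [205
[... 366 characters left out ...]
id 0.79 [208. 132. 260. 163.] [[0.383, 0.395, 0.009], [0.53, 0.525, 0.018]]
side pinion 0.57 [369. 304. 397. 344.] [[0.57, -0.237, 0.008], [0.613, -0.194, 0.121]]
side drip_tray 0.9 [313. 290. 434. 391.] [[0.452, -0.318, 0.002], [0.665, -0.102, 0.019]]
side soak_pot 0.92 [254. 180. 310. 213.] [[0.464, 0.173, 0.001], [0.594, 0.245, 0.087]]
side spray_can 0.59 [218. 122. 250. 201.] [[0.388, 0.251, 0.005], [0.443, 0.293, 0.236]]
side oil_bottle 0.88 [245. 217. 279. 291.] [[0.372, -0.039, 0.007], [0.425, 0.002, 0.201]]
side grease_pot 0.66 [378. 238. 420. 264.] [[0.688, -0.074, 0.001], [0.752, -0.014, 0.055]]
side grease_pot 0.17 [245. 220. 275. 292.] [[0.372, -0.039, 0.0], [0.43, 0.021, 0.201]]
```

View pics/a_top.png

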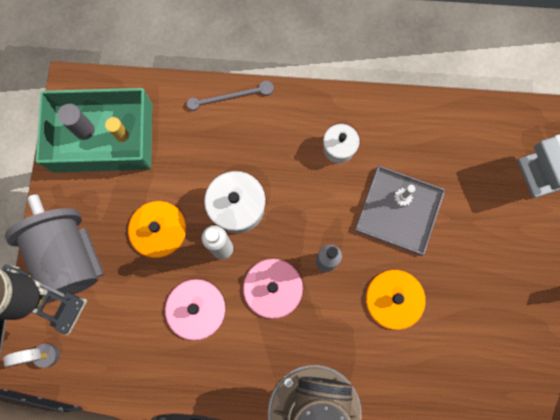

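View pics/a_side.png

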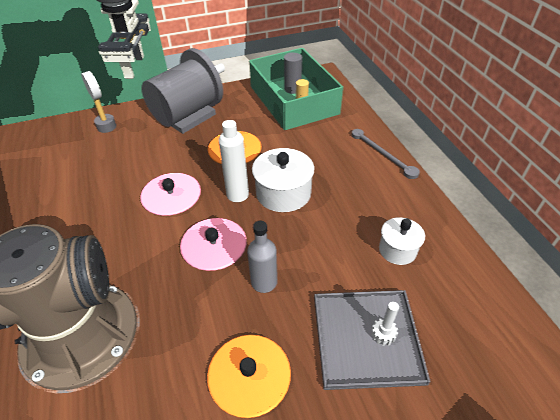

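```bash
cat >> h.py <<'E'
from scipy.spatial.transform import Rotation as Ro
def R0():
    return Ro.from_euler('xyz',r.get_state()["eef_rot"],degrees=True).as_matrix()
def plan(p,jaw=None,pr=True):
    """shift in tool axes (cm) to TCP target p, and turn (rotvec) to point down with jaw along world angle jaw (deg, mod 180)"""
    s=r.get_state(); R=R0(); cur=np.degrees(np.arctan2(R[1,1],R[0,1]))
    if jaw is None: jaw=cur
    d=(jaw-cur+90)%180-90; a=np.radians(cur+d)
    y=np.array([np.cos(a),np.sin(a),0]); x=np.array([0,0,-1.]); T=np.c_[x,y,np.cross(x,y)]
    rv=Ro.from_matrix(R.T@T).as_rotvec(); D=np.array(p)-s["tcp_pos"]
    print("t",round(s["time_s"],2),"tcp",s["tcp_pos"].round(4),"jaw",round(cur,1),"j6",round(s["joints"][5],1),"w",round(s["gripper_width"],4))
    print(" turn",rv.round(3),"shift cm: before-turn axes",(R.T@D*100).round(2),"after-turn axes",(T.T@D*100).round(2))
    return R
def circ(P):
    A=np.c_[2*P[:,:2],np.ones(len(P))]; c=np.linalg.lstsq(A,(P[:,:2]**2).sum(1),rcond=None)[0]
    return c[:2],np.sqrt(c[2]+c[0]**2+c[1]**2)
E
python3 - <<'E'
from h import *
print(R0().round(3))
for n in("top","side"):
    im,W=shot(n); W=W.reshape(-1,3); W=W[~np.isnan(W[:,0])]
    def sel(x,y,rad,z0,z1):
        m=(np.hypot(W[:,0]-x,W[:,1]-y)<rad)&(W[:,2]>z0)&(W[:,2]<z1); return W[m]
    for nm,x,y,rad,z0,z1 in [("knobtop",.54,.25,.03,.127,.14),("lidrim",.54,.25,.1,.08,.1),("shaft",.597,-.215,.03,.05,.117),("shafttop",.597,-.215,.03,.112,.13),
      ("can",.415,.28,.04,.05,.25),("bottle",.4,-.007,.04,.05,.15),("grease",.74,-.02,.1,.03,.11),("tray",.563,-.208,.17,.012,.025)]:
        P=sel(x,y,rad,z0,z1)
        if len(P)<4: print(n,nm,len(P)); continue
        c,rr=circ(P); lo,hi=P.min(0),P.max(0); print(n,nm,len(P),"mean",P.mean(0).round(4),"mid",((lo+hi)/2).round(4),"circ",c.round(4),rr.round(4))
        if nm=="tray": print(cv2.minAreaRect(P[:,:2].astype(np.float32)*1000))
E
cat > /dev/null; python3 -c "
from h import *
plan([.24,.63,.34],90)"
```

```text
[[-0.    -0.354 -0.935]
 [ 0.    -0.935  0.354]
 [-1.    -0.     0.   ]]
top knobtop 85 mean [0.5392 0.2512 0.1311] mid [0.5395 0.251  0.1332] circ [0.5391 0.251 ] 0.0103
top lidrim 2584 mean [0.5386 0.2509 0.0901] mid [0.5409 0.2515 0.0902] circ [0.5399 0.2513] 0.0576
top shaft 63 mean [ 0.5915 -0.2084  0.0864] mid [ 0.5933 -0.212   0.0842] circ [ 0.5951 -0.2114] 0.008
top shafttop 47 mean [ 0.5963 -0.2117  0.1188] mid [ 0.5961 -0.2117  0.1204] circ [ 0.5963 -0.2118] 0.0074
top can 658 mean [0.412  0.2765 0.1827] mid [0.4189 0.283  0.146 ] circ [0.4164 0.2802] 0.022
top bottle 365 mean [ 0.3949 -0.0029  0.1231] mid [ 0.4029 -0.0077  0.1012] circ [ 0.4022 -0.007 ] 0.0239
top grease 968 mean [ 0.7319 -0.0264  0.0663] mid [ 0.7371 -0.0272  0.0696] circ [ 0.7349 -0.0271] 0.0351
top tray 608 mean [ 0.5653 -0.2077  0.0171] mid [ 0.5793 -0.2074  0.0184] circ [ 0.5599 -0.208 ] 0.1043
((583.24755859375, -213.82098388671875), (200.9436798095703, 243.8563690185547), 72.99555206298828)
side knobtop 85 mean [0.5357 0.247  0.131 ] mid [0.5361 0.2479 0.1311] circ [0.536  0.2479] 0.0106
side lidrim
[... 302 characters left out ...]
4
side can 1464 mean [0.4135 0.2632 0.1514] mid [0.4171 0.2736 0.1445] circ [0.4153 0.2735] 0.0212
side bottle 972 mean [ 0.3961 -0.0273  0.1088] mid [ 0.4002 -0.0152  0.1001] circ [ 0.3992 -0.0151] 0.0227
side grease 1380 mean [ 0.7242 -0.0384  0.0645] mid [ 0.732  -0.0292  0.0698] circ [ 0.729  -0.0327] 0.0344
side tray 1279 mean [ 0.5621 -0.2207  0.0172] mid [ 0.5595 -0.2095  0.0185] circ [ 0.557  -0.2095] 0.108
((559.60986328125, -208.68653869628906), (201.59132385253906, 200.49444580078125), 73.32353210449219)
t 0.9 tcp [0.2389 0.6313 0.2266] jaw -110.7 j6 -16.5 w 0.0879
 turn [-0.362  0.     0.   ] shift cm: before-turn axes [-11.34   0.08  -0.15] after-turn axes [-11.34   0.13  -0.11]
```

```bash
python3 -m creep '[[-0.121,0,0,-4,0,0,100],[-0.121,0,0,-4,0,0,100],[-0.12,0,0,-4,0,0,100],[0,0,0,0,3.8,-3,100],[0,0,0,0,3.8,-3,100],[0,0,0,0,3.8,-3,100],[0,0,0,0,3.8,-3,100],[0,0,0,0,3.8,-3,100]]' 30
python3 -m creep '[[0,0,0,0,3.8,-3,100],[0,0,0,0,3.8,-3,100],[0,0,0,0,3.8,-3,100],[0,0,0,0,3.8,-3,100],[0,0,0,0,3.8,-3,100],[0,0,0,0,0,0,100]]'
python3 - <<'E'
from h import *
plan([.538,.249,.101],90)
im,W=shot("wrist","w1.png"); W=W.reshape(-1,3); W=W[~np.isnan(W[:,0])]
for a,b in((.126,.14),(.1,.14),(.082,.095)):
    P=W[(np.hypot(W[:,0]-.538,W[:,1]-.249)<.09)&(W[:,2]>a)&(W[:,2]<b)]
    if len(P): print(len(P),P.mean(0).round(4),((P.min(0)+P.max(0))/2).round(4),np.ptp(P,axis=0).round(4),circ(P))
E
```

```text
time_s: 1.7
tcp_pos: [0.3897, 0.4397, 0.3469]
eef_rot: [-116.4, 90.0, 63.6]
contact_force: [1.4, -0.4, 0.4]
gripper_width: 0.0875
time_s: 2.3
tcp_pos: [0.5415, 0.2471, 0.3465]
eef_rot: [100.0, 89.9, -80.3]
contact_force: [0.5, 0.7, 0.1]
gripper_width: 0.0877
t 2.3 tcp [0.5415 0.2471 0.3465] jaw -90.3 j6 46.4 w 0.0877
 turn [-0.005 -0.    -0.001] shift cm: before-turn axes [24.55 -0.22  0.35] after-turn axes [24.55 -0.19  0.35]
471 [0.5382 0.2521 0.1305] [0.5376 0.2517 0.13  ] [0.0304 0.0299 0.0079] (array([0.53790046, 0.25207554]), np.float64(0.010749146768924923))
524 [0.5391 0.252  0.1295] [0.5378 0.2523 0.1231] [0.031  0.0312 0.0217] (array([0.53857351, 0.25205836]), np.float64(0.011244143220046032))
10047 [0.5411 0.2521 0.0904] [0.5371 0.252  0.0896] [0.159  0.1589 0.0078] (array([0.53833472, 0.25214418]), np.float64(0.057359692100912275))
```

View pics/w1.png

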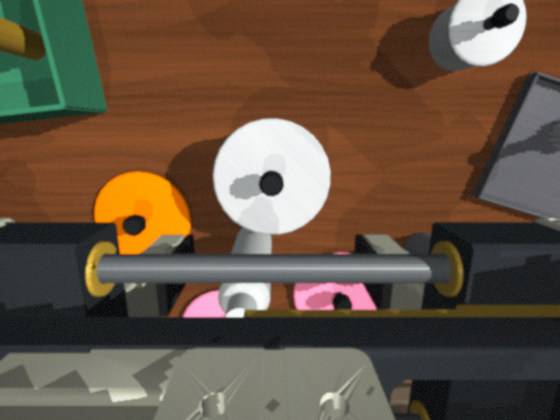

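```bash
python3 -m creep '[[-0.005,0,0,4,-0.44,0.35,100],[0,0,0,4,0,0,100],[0,0,0,4,0,0,100],[0,0,0,4,0,0,100],[0,0,0,3,0,0,100],[0,0,0,2,0,0,100],[0,0,0,0,0,0,100]]'
python3 - <<'E'
from h import *
plan([.538,.2518,.101],90)
shot("side","s2.png")
E
```

```text
time_s: 3.05
tcp_pos: [0.5334, 0.2554, 0.1336]
eef_rot: [35.9, 89.7, -143.7]
contact_force: [-0.6, 0.5, -0.3]
gripper_width: 0.0879
t 3.05 tcp [0.5334 0.2554 0.1336] jaw -89.7 j6 45.9 w 0.0879
 turn [ 0.006  0.004 -0.003] shift cm: before-turn axes [ 3.26  0.36 -0.48] after-turn axes [ 3.26  0.36 -0.46]
```

View pics/s2.png

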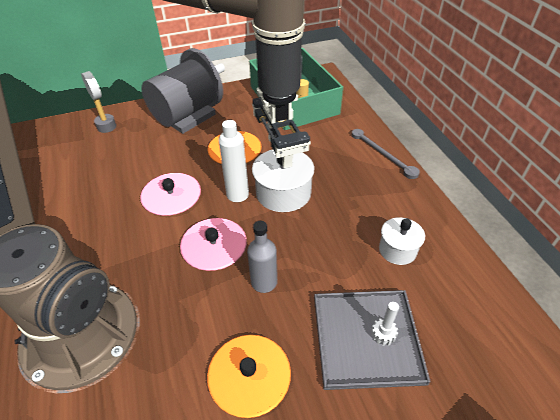

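```bash
python3 -m creep '[[0,0,0,1.6,0.36,-0.46,100],[0,0,0,1.6,0,0,100],[0,0,0,0,0,0,100],[0,0,0,0,0,0,0],[0,0,0,0,0,0,0],[0,0,0,0,0,0,0],[0,0,0,0,0,0,0],[0,0,0,0,0,0,0]]' 35
python3 -m creep '[[0,0,0,0,0,0,0],[0,0,0,-0.5,0,0,0],[0,0,0,-1,0,0,0],[0,0,0,-1.5,0,0,0],[0,0,0,-1.5,0,0,0],[0,0,0,-1.5,0,0,0],[0,0,0,-1.5,0,0,0],[0,0,0,0,0,0,0]]'
python3 -c "
from h import *
plan([.58,.05,.2],90)
im,W=shot('wrist')
W=W.reshape(-1,3); P=W[(np.hypot(W[:,0]-.538,W[:,1]-.252)<.09)&(W[:,2]>.14)&(W[:,2]<.19)&(W[:,0]>.54)]
print(len(P),P.mean(0),P[:,2].min(), np.percentile(P[:,2],[10,50,90]))
A=np.linalg.lstsq(np.c_[P[:,:2],np.ones(len(P))],P[:,2],rcond=None)[0];print(A)"
```

```text
time_s: 3.9
tcp_pos: [0.5402, 0.2523, 0.105]
eef_rot: [-140.1, 90.0, 40.2]
contact_force: [-0.2, 0.0, -0.2]
gripper_width: 0.0531
time_s: 4.7
tcp_pos: [0.541, 0.2528, 0.182]
eef_rot: [-143.0, 89.8, 37.3]
contact_force: [1.0, -0.6, -3.5]
gripper_width: 0.0304
t 4.7 tcp [0.541  0.2528 0.182 ] jaw -89.7 j6 46.5 w 0.0304
 turn [ 0.005 -0.003  0.002] shift cm: before-turn axes [-1.83 20.3  -3.79] after-turn axes [-1.8  20.28 -3.9 ]
25171 [0.57752785 0.25470719 0.15782046] 0.15295694022648867 [0.15618997 0.15723765 0.15820385]
[-0.03960794  0.00344327  0.17981813]
```

```bash
python3 -m creep '[[0,0,0,1,0,0,0],[0,0,0,1,0,0,0],[0,0,0,1,0,0,0],[0,0,0,1,0,0,0],[0,0,0,1,0,0,0],[0,0,0,0.8,0,0,0],[0,0,0,0.5,0,0,0],[0,0,0,0,0,0,0]]'
python3 -c "
from h import *
plan([.538,.252,.101],90)
print(r.get_state()['contact_force'])
im,W=shot('wrist')
W=W.reshape(-1,3); P=W[(np.hypot(W[:,0]-.538,W[:,1]-.252)<.075)&(W[:,2]>.08)&(W[:,2]<.13)&(W[:,0]>.56)]
print(len(P),P.mean(0),np.percentile(P[:,2],[10,50,90]))
A=np.linalg.lstsq(np.c_[P[:,:2],np.ones(len(P))],P[:,2],rcond=None)[0];print(A)"
```

```text
time_s: 5.55
tcp_pos: [0.5401, 0.2521, 0.1162]
eef_rot: [67.8, 90.0, -111.9]
contact_force: [-0.3, 0.6, -3.1]
gripper_width: 0.0302
t 5.55 tcp [0.5401 0.2521 0.1162] jaw -89.7 j6 46.5 w 0.0302
 turn [ 0.005  0.    -0.   ] shift cm: before-turn axes [1.52 0.01 0.21] after-turn axes [1.52 0.01 0.21]
[-0.31484027  0.62136523 -3.09692061]
15798 [0.58283926 0.25211021 0.09113836] [0.09032117 0.09114044 0.09195308]
[0.00056882 0.00117433 0.09051077]
```

```bash
python3 -m creep '[[0,0,0,0,0,0,60],[0,0,0,0,0,0,60],[0,0,0,0,0,0,60],[0,0,0,1,0,0.2,60],[0,0,0,0.5,0,0,60],[0,0,0,0,0,0,0],[0,0,0,0,0,0,0],[0,0,0,0,0,0,0]]'
python3 -m creep '[[0,0,0,0,0,0,0],[0,0,0,0,0,0,0],[0,0,0,0,0,0,0],[0,0,0,0,0,0,0],[0,0,0,0,0,0,0],[0,0,0,0,0,0,0]]'
python3 -m creep '[[0,0,0,-0.5,0,0,0],[0,0,0,-1,0,0,0],[0,0,0,-1.5,0,0,0],[0,0,0,-1.5,0,0,0],[0,0,0,-1.5,0,0,0],[0,0,0,-1.5,0,0,0],[0,0,0,-1,0,0,0],[0,0,0,0,0,0,0]]'
python3 -c "
from h import *
plan([.58,.05,.2],90)
im,W=shot('wrist')
W=W.reshape(-1,3); P=W[(np.hypot(W[:,0]-.538,W[:,1]-.252)<.075)&(W[:,2]>.13)&(W[:,2]<.2)&(W[:,0]>.56)]
print(len(P),P.mean(0),np.percentile(P[:,2],[10,50,90]))
A=np.linalg.lstsq(np.c_[P[:,:2],np.ones(len(P))],P[:,2],rcond=None)[0];print(A)"
```

```text
time_s: 6.4
tcp_pos: [0.5383, 0.2523, 0.1016]
eef_rot: [-172.0, 90.0, 8.3]
contact_force: [-0.5, -1.0, -0.3]
gripper_width: 0.0336
time_s: 7.0
tcp_pos: [0.5383, 0.2523, 0.1017]
eef_rot: [-147.1, 90.0, 33.2]
contact_force: [1.1, 0.4, -0.7]
gripper_width: 0.0308
time_s: 7.8
tcp_pos: [0.5387, 0.2526, 0.1884]
eef_rot: [-142.3, 89.8, 38.0]
contact_force: [-0.1, 0.1, -3.5]
gripper_width: 0.0308
t 7.8 tcp [0.5387 0.2526 0.1884] jaw -89.7 j6 46.4 w 0.0308
 turn [ 0.005 -0.002  0.002] shift cm: before-turn axes [-1.18 20.28 -4.02] after-turn axes [-1.16 20.26 -4.13]
18455 [0.58287736 0.25211072 0.17728998] [0.17648325 0.17728692 0.17810102]
[0.00166706 0.00193572 0.17583028]
```

```bash
python3 -m creep '[[0,0,0,0,1.5,-0.3,0],[0,0,0,0,3,-0.6,0],[0,0,0,0,3.4,-0.7,0],[0,0,0,0,3.4,-0.7,0],[0,0,0,0,3.4,-0.7,0],[0,0,0,0,3,-0.6,0],[0,0,0,0,1.7,-0.3,0],[0,0,0,0,0.8,-0.2,0]]'
python3 -m creep '[[0,0,0,1,0,0,0],[0,0,0,3,0,0,0],[0,0,0,3,0,0,0],[0,0,0,3,0,0,0],[0,0,0,2,0,0,0],[0,0,0,1,0,0,0],[0,0,0,1,0,0,0],[0,0,0,0,0,0,0]]'
python3 -c "
from h import *
plan([.58,.05,.0255],90)
print(r.get_state()['contact_force'])"
```

```text
time_s: 8.65
tcp_pos: [0.5795, 0.048, 0.1855]
eef_rot: [19.9, 89.9, -160.0]
contact_force: [0.1, 0.3, -3.8]
gripper_width: 0.0309
time_s: 9.45
tcp_pos: [0.5796, 0.0506, 0.0455]
eef_rot: [19.0, 89.9, -160.7]
contact_force: [-0.3, -0.5, -4.0]
gripper_width: 0.031
t 9.45 tcp [0.5796 0.0506 0.0455] jaw -89.7 j6 66.1 w 0.031
 turn [ 0.006  0.002 -0.001] shift cm: before-turn axes [ 2.    0.06 -0.04] after-turn axes [ 2.    0.06 -0.04]
[-0.28178149 -0.47206283 -3.95745253]
```

```bash
python3 -m creep '[[0,0,0,0.6,0,0,0],[0,0,0,0.6,0,0,0],[0,0,0,0.4,0,0,0],[0,0,0,0.3,0,0,0],[0,0,0,0.2,0,0,0],[0,0,0,0,0,0,0],[0,0,0,0,0,0,0]]'
python3 -c "
from h import *
plan([.58,.05,.0255],90)
im,W=shot('wrist')
W=W.reshape(-1,3); P=W[(np.hypot(W[:,0]-.58,W[:,1]-.05)<.075)&(W[:,2]>.005)&(W[:,2]<.03)&(W[:,0]>.605)]
A=np.linalg.lstsq(np.c_[P[:,:2],np.ones(len(P))],P[:,2],rcond=None)[0];print(P.mean(0),A)"
```

```text
time_s: 10.15
tcp_pos: [0.5803, 0.0504, 0.0257]
eef_rot: [-170.7, 90.0, 9.6]
contact_force: [0.1, -0.0, -3.4]
gripper_width: 0.0305
t 10.15 tcp [0.5803 0.0504 0.0257] jaw -89.7 j6 66.1 w 0.0305
 turn [ 0.005 -0.     0.   ] shift cm: before-turn axes [0.02 0.04 0.03] after-turn axes [0.02 0.04 0.03]
[0.62648213 0.05014748 0.01443764] [-0.00079332  0.00045204  0.01491197]
```

```bash
python3 -m creep '[[0,0,0,0.1,0,0,0],[0,0,0,0,0,0,100],[0,0,0,0,0,0,100],[0,0,0,0,0,0,100],[0,0,0,-0.5,0,0,100],[0,0,0,-3,0,0,100],[0,0,0,-5,0,0,100],[0,0,0,-5,0,0,100]]'
python3 -m creep '[[0,0,0,-5,0,0,100],[0,0,0,-2,4,-0.2,100],[0,0,0,0,5,-0.3,100],[0,0,0,0,5,-0.3,100],[0,0,0,0,5,-0.3,100],[0,0,0,0,4,-0.3,100],[0,0,0,0,3.3,-0.1,100],[0,0,0,0,0,0,100]]'
python3 - <<'E'
from h import *
plan([.595,-.213,.085],90)
im,W=shot("wrist","w3.png"); W=W.reshape(-1,3); W=W[~np.isnan(W[:,0])]
for a,b in((.116,.13),(.05,.118)):
    P=W[(np.hypot(W[:,0]-.595,W[:,1]+.213)<.03)&(W[:,2]>a)&(W[:,2]<b)]
    if len(P): print(len(P),P.mean(0).round(4),((P.min(0)+P.max(0))/2).round(4),np.ptp(P,axis=0).round(4),circ(P))
W=W.reshape(-1,3); P=W[(np.hypot(W[:,0]-.58,W[:,1]-.05)<.1)&(W[:,2]>.01)&(W[:,2]<.02)]; print("lid",len(P), P.mean(0) if len(P) else 0)
E
```

```text
time_s: 11.0
tcp_pos: [0.5796, 0.0501, 0.1611]
eef_rot: [31.6, 89.9, -148.1]
contact_force: [1.0, 1.1, 0.8]
gripper_width: 0.0813
time_s: 11.8
tcp_pos: [0.596, -0.216, 0.2296]
eef_rot: [53.0, 90.0, -126.9]
contact_force: [0.8, -0.7, -0.2]
gripper_width: 0.0878
t 11.8 tcp [ 0.596  -0.216   0.2296] jaw -89.9 j6 92.4 w 0.0878
 turn [ 0.001  0.    -0.001] shift cm: before-turn axes [14.46 -0.31  0.1 ] after-turn axes [14.46 -0.3   0.1 ]
365 [ 0.5949 -0.2123  0.1194] [ 0.5949 -0.2126  0.1187] [0.0189 0.0189 0.0054] (array([ 0.59482246, -0.21227171]), np.float64(0.00693683262957307))
239 [ 0.6021 -0.2126  0.089 ] [ 0.5967 -0.2127  0.0842] [0.0153 0.0192 0.0677] (array([ 0.59498802, -0.2122488 ]), np.float64(0.009175172629966298))
lid 9200 [0.59877219 0.04642416 0.01346856]
```

View pics/w3.png

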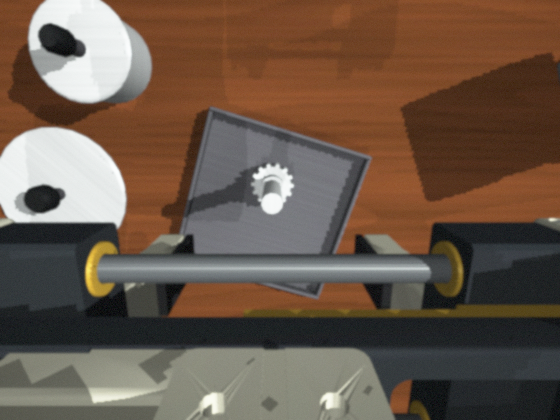

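```bash
python3 -m creep '[[0,0,0,2,-0.35,0.1,100],[0,0,0,4,0,0,100],[0,0,0,4,0,0,100],[0,0,0,2.6,0,0,100],[0,0,0,1.3,0,0,100],[0,0,0,0.7,0,0,100],[0,0,0,0,0,0,100]]'
python3 -c "
from h import *
plan([.5949,-.2124,.083],90)"
```

```text
time_s: 12.55
tcp_pos: [0.5958, -0.2084, 0.0838]
eef_rot: [103.3, 90.0, -76.4]
contact_force: [-0.1, 0.4, 0.2]
gripper_width: 0.0881
t 12.55 tcp [ 0.5958 -0.2084  0.0838] jaw -89.7 j6 91.9 w 0.0881
 turn [ 0.006 -0.    -0.   ] shift cm: before-turn axes [0.08 0.4  0.1 ] after-turn axes [0.08 0.4  0.09]
```

```bash
python3 -m creep '[[0,0,0,0,0.4,0.1,100],[0,0,0,0,0,0,60],[0,0,0,0,0,0,45],[0,0,0,0,0,0,35],[0,0,0,0,0,0,35]]' 40
python3 -c "
from h import *
plan([.5949,-.2124,.083],90)"
python3 -m creep '[[0,0,0,0,0,0,28],[0,0,0,0,0,0,24],[0,0,0,0,0,0,18],[0,0,0,0,0,0,10],[0,0,0,0,0,0,0],[0,0,0,0,0,0,0],[0,0,0,0,0,0,0],[0,0,0,0,0,0,0]]'
python3 -c "
from h import *
plan([.5949,-.2124,.083],90)"
```

```text
time_s: 13.05
tcp_pos: [0.5947, -0.2128, 0.0839]
eef_rot: [178.5, 90.0, -1.2]
contact_force: [0.8, 0.2, 0.4]
gripper_width: 0.0612
t 13.05 tcp [ 0.5947 -0.2128  0.0839] jaw -89.7 j6 92.3 w 0.0612
 turn [ 0.005 -0.001 -0.   ] shift cm: before-turn axes [ 0.09 -0.04 -0.02] after-turn axes [ 0.09 -0.04 -0.02]
time_s: 13.85
tcp_pos: [0.5944, -0.2128, 0.0834]
eef_rot: [-8.2, 90.0, 172.1]
contact_force: [0.7, -0.6, -2.1]
gripper_width: 0.0195
t 13.85 tcp [ 0.5944 -0.2128  0.0834] jaw -89.7 j6 92.3 w 0.0195
 turn [0.005 0.    0.   ] shift cm: before-turn axes [ 0.04 -0.04 -0.05] after-turn axes [ 0.04 -0.04 -0.05]
```

```bash
python3 -m creep '[[0,0,0,-0.5,0,0,0],[0,0,0,-2,0,0,0],[0,0,0,-3,0,0,0],[0,0,0,-4,0,0,0],[0,0,0,-3,0,0,0],[0,0,0,-1.5,0,0,0],[0,0,0,0,0,0,0]]'
python3 - <<'E'
from h import *
plan([.54,.25,.22],90); print(r.get_state()["contact_force"])
im,W=shot("top")
cv2.imwrite("pics/t4.png",cv2.resize(im[150:250,180:280],None,fx=6,fy=6,interpolation=cv2.INTER_CUBIC))
for m in r.masks_of("bearing_ring","top")[:3]:
    w=W[m["pixels"]]; w=w[~np.isnan(w[:,0])]; print("ring",m["score"],m["rect"],np.percentile(w,[2,98],axis=0).round(3).tolist())
V=W.reshape(-1,3); V=V[~np.isnan(V[:,0])]
q=np.hypot(V[:,0]-.539,V[:,1]-.251)
P=V[(q<.085)&(V[:,2]>.081)&(V[:,2]<.09)]; print("rim",len(P),circ(P),((P.min(0)+P.max(0))/2).round(4))
P=V[(q<.066)&(V[:,2]>.017)&(V[:,2]<.03)]; print("ringtop",len(P),P.mean(0),circ(P) if len(P)>5 else 0,((P.min(0)+P.max(0))/2).round(4))
E
```

```text
time_s: 14.55
tcp_pos: [0.5956, -0.2129, 0.2265]
eef_rot: [173.4, 89.7, -6.3]
contact_force: [0.2, -0.5, -3.8]
gripper_width: 0.0194
t 14.55 tcp [ 0.5956 -0.2129  0.2265] jaw -89.7 j6 92.3 w 0.0194
 turn [ 0.005 -0.005 -0.001] shift cm: before-turn axes [  0.6  -46.32   5.32] after-turn axes [  0.65 -46.29   5.56]
[ 0.23251489 -0.48658077 -3.8388091 ]
ring 0.68 [218.0, 191.4, 239.4, 207.7] [[0.537, 0.258, 0.009], [0.58, 0.302, 0.029]]
rim 224 (array([0.54041962, 0.25031229]), np.float64(0.07261727715233024)) [0.5406 0.2508 0.0855]
ringtop 136 [0.55842619 0.27994109 0.02229773] (array([0.55655036, 0.27611156]), np.float64(0.02096968278399149)) [0.5503 0.2647 0.0234]
```

View pics/t4.png

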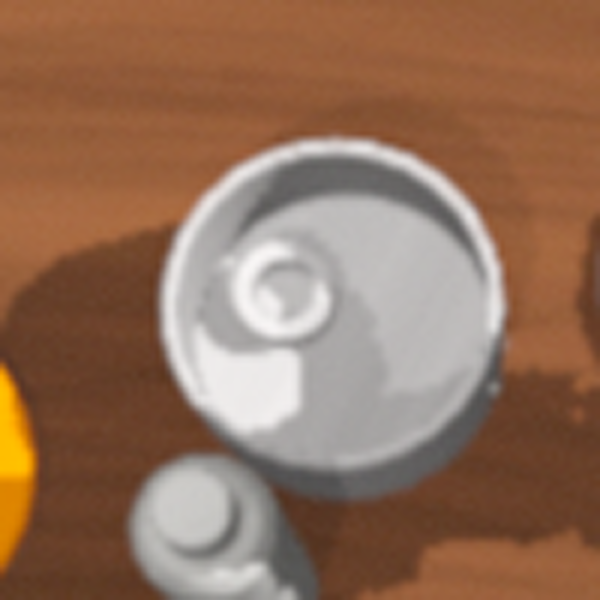

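```bash
python3 -m creep '[[0.005,0,0,0,-2,0.34,0],[0,0,0,0,-3.5,0.6,0],[0,0,0,0,-4.5,0.76,0],[0,0,0,0,-4.9,0.83,0],[0,0,0,0,-4.9,0.83,0],[0,0,0,0,-4.9,0.83,0],[0,0,0,0,-4.9,0.83,0],[0,0,0,0,-4.5,0.76,0]]'
python3 -m creep '[[0,0,0,0,-3.5,0.6,0],[0,0,0,0,-2.5,0.43,0],[0,0,0,0,-2,0.34,0],[0,0,0,0,-1,0.17,0],[0,0,0,0,-0.5,0.08,0],[0,0,0,0,0,0,0],[0,0,0,0,0,0,0]]'
python3 - <<'E'
from h import *
plan([.5215,.2235,.0835],90); print(r.get_state()["contact_force"])
im,W=shot("wrist","w5.png")
V=W.reshape(-1,3); V=V[~np.isnan(V[:,0])]
q=np.hypot(V[:,0]-.539,V[:,1]-.251)
P=V[(q<.085)&(V[:,2]>.081)&(V[:,2]<.09)]; print("rim",len(P),circ(P),((P.min(0)+P.max(0))/2).round(4))
P=V[(np.hypot(V[:,0]-.5585,V[:,1]-.28)<.03)&(V[:,2]>.018)&(V[:,2]<.03)]; print("ringtop",len(P),P.mean(0),circ(P) if len(P)>5 else 0,((P.min(0)+P.max(0))/2).round(4))
for a,b in((.137,.172),(.174,.186),(.19,.21)):
    P=V[(np.hypot(V[:,0]-.5215,V[:,1]-.2235)<.04)&(V[:,2]>a)&(V[:,2]<b)]
    if len(P)>5: print("pin",len(P),circ(P),P.min(0),P.max(0))
E
```

```text
time_s: 15.45
tcp_pos: [0.5349, 0.1299, 0.2218]
eef_rot: [22.2, 89.8, -157.8]
contact_force: [1.0, -0.2, -3.9]
gripper_width: 0.0191
time_s: 16.15
tcp_pos: [0.5203, 0.2223, 0.2232]
eef_rot: [42.7, 89.9, -137.4]
contact_force: [-1.1, 0.6, -4.4]
gripper_width: 0.0193
t 16.15 tcp [0.5203 0.2223 0.2232] jaw -90.0 j6 47.0 w 0.0193
 turn [-0.     0.001 -0.001] shift cm: before-turn axes [13.97 -0.12 -0.13] after-turn axes [13.97 -0.12 -0.12]
[-1.1063764   0.58661468 -4.36737652]
rim 1579 (array([0.53831152, 0.25101435]), np.float64(0.072275243705821)) [0.5393 0.2512 0.0839]
ringtop 834 [0.55728209 0.28072769 0.02221165] (array([0.55698357, 0.28050385]), np.float64(0.019638642550871662)) [0.5572 0.2808 0.0214]
pin 1915 (array([0.52141205, 0.22362116]), np.float64(0.019361722440495725)) [0.50292518 0.19849039 0.14402095] [0.54519628 0.24831203 0.17188378]
pin 444 (array([0.5207912 , 0.22366901]), np.float64(0.011536097371652789)) [0.51440562 0.21074894 0.17435054] [0.53332044 0.23632621 0.18581871]
pin 280 (array([0.52032399, 0.22371255]), np.float64(0.009708258036288341)) [0.52139268 0.21383182 0.19000716] [0.53046868 0.23281694 0.20998787]
```

View pics/w5.png

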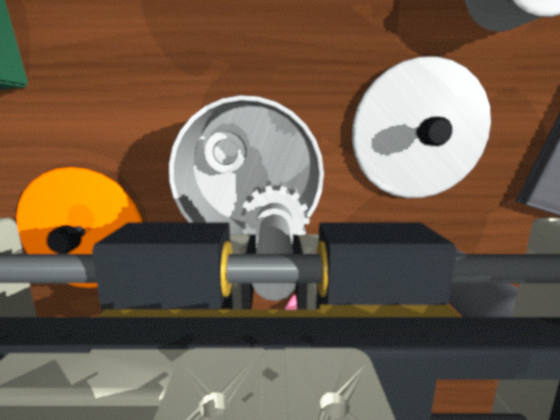

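```bash
python3 -m creep '[[0,0,0,1,0,0,0],[0,0,0,2.5,0,0,0],[0,0,0,3,0,0,0],[0,0,0,3,0,0,0],[0,0,0,2,0,0,0],[0,0,0,1,0,0,0],[0,0,0,0.5,0,0,0],[0,0,0,0,0,0,0]]'
python3 -c "
from h import *
plan([.5215,.2235,.0835],90); print(r.get_state()['contact_force'])"
```

```text
time_s: 17.0
tcp_pos: [0.5205, 0.223, 0.0935]
eef_rot: [67.9, 90.0, -112.1]
contact_force: [0.2, -0.4, -3.5]
gripper_width: 0.0195
t 17.0 tcp [0.5205 0.223  0.0935] jaw -90.0 j6 47.0 w 0.0195
 turn [-0.  0. -0.] shift cm: before-turn axes [ 1.   -0.05 -0.1 ] after-turn axes [ 1.   -0.05 -0.1 ]
[ 0.23344478 -0.35865859 -3.47331732]
```

```bash
python3 -m creep '[[0,0,0,0.4,0,0,0],[0,0,0,0.3,0,0,0],[0,0,0,0.2,0,0,0],[0,0,0,0.1,0,0,0],[0,0,0,0,0,0,0],[0,0,0,0,0,0,0]]'
python3 -c "
from h import *
plan([.5215,.2235,.0835],90)"
python3 -m creep '[[0,0,0,0.1,0,0,0],[0,0,0,0,0,0,0],[0,0,0,0,0,0,0]]'
python3 -c "
from h import *
plan([.5215,.2235,.0835],90)"
```

```text
time_s: 17.6
tcp_pos: [0.5204, 0.2233, 0.0837]
eef_rot: [-150.2, 90.0, 29.8]
contact_force: [0.2, 0.1, -2.9]
gripper_width: 0.0193
t 17.6 tcp [0.5204 0.2233 0.0837] jaw -90.0 j6 47.0 w 0.0193
 turn [ 0. -0.  0.] shift cm: before-turn axes [ 0.02 -0.02 -0.11] after-turn axes [ 0.02 -0.02 -0.11]
time_s: 17.9
tcp_pos: [0.5207, 0.2233, 0.0834]
eef_rot: [-159.4, 89.9, 20.7]
contact_force: [-1.7, -1.2, 5.6]
gripper_width: 0.0192
t 17.9 tcp [0.5207 0.2233 0.0834] jaw -90.0 j6 47.0 w 0.0192
 turn [ 0.001 -0.001  0.   ] shift cm: before-turn axes [-0.01 -0.02 -0.08] after-turn axes [-0.01 -0.02 -0.08]
```

Contact with the floor (+5.6 N). Release gently and rise.

```bash
python3 -m creep '[[0,0,0,0,0,0,24],[0,0,0,0,0,0,28],[0,0,0,0,0,0,32],[0,0,0,0,0,0,32],[0,0,0,-1,0,0,32],[0,0,0,-2,0,0,32],[0,0,0,-3,0,0,40],[0,0,0,-4,0,0,100]]'
python3 -m creep '[[0,0,0,-4,0,0,100],[0,0,0,-2,3,-1,100],[0,0,0,0,4.5,-1.5,100],[0,0,0,0,4.5,-1.5,100],[0,0,0,0,3.5,-1.2,100],[0,0,0,0,1.8,-0.7,100],[0,0,0,0,0,0,100]]'
python3 - <<'E'
from h import *
plan([.58,.05,.0255],90)
im,W=shot("wrist","w6.png")
V=W.reshape(-1,3); V=V[~np.isnan(V[:,0])]
P=V[(np.hypot(V[:,0]-.58,V[:,1]-.05)<.03)&(V[:,2]>.045)&(V[:,2]<.062)]; print("knob",len(P),circ(P),((P.min(0)+P.max(0))/2).round(4))
for z in((.1,.118),(.116,.13)):
  P=V[(np.hypot(V[:,0]-.521,V[:,1]-.2235)<.03)&(V[:,2]>z[0])&(V[:,2]<z[1])]; print("pin",len(P),P.mean(0) if len(P) else 0, circ(P) if len(P)>5 else 0)
P=V[(np.hypot(V[:,0]-.557,V[:,1]-.28)<.03)&(V[:,2]>.018)&(V[:,2]<.03)]; print("ring",len(P),P.mean(0) if len(P) else 0)
E
```

```text
time_s: 18.7
tcp_pos: [0.5195, 0.2226, 0.1829]
eef_rot: [37.5, 89.8, -142.5]
contact_force: [0.7, 0.3, 0.6]
gripper_width: 0.038
time_s: 19.4
tcp_pos: [0.5799, 0.0479, 0.2432]
eef_rot: [147.3, 90.0, -32.8]
contact_force: [-0.3, -0.5, -0.9]
gripper_width: 0.0866
t 19.4 tcp [0.5799 0.0479 0.2432] jaw -90.2 j6 65.9 w 0.0866
 turn [-0.003 -0.    -0.   ] shift cm: before-turn axes [ 2.177e+01 -2.200e-01 -1.000e-02] after-turn axes [ 2.177e+01 -2.100e-01 -1.000e-02]
knob 578 (array([0.58115875, 0.05209568]), np.float64(0.011072721771908416)) [0.5806 0.0524 0.0509]
pin 0 0 0
pin 0 0 0
ring 744 [0.55711171 0.27945452 0.02206806]
```

View pics/w6.png

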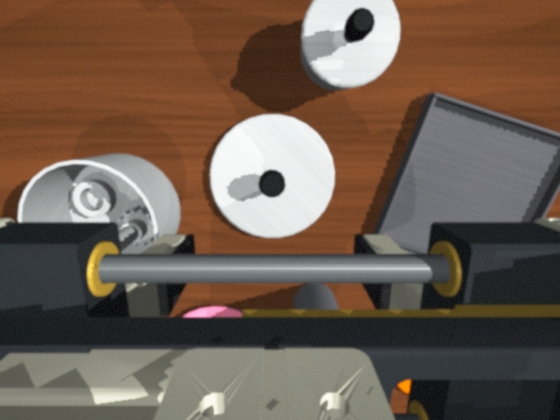

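```bash
python3 -m creep '[[0,0,0,3,-0.3,-0.1,100],[0,0,0,4.5,0,0,100],[0,0,0,4.5,0,0,100],[0,0,0,4,0,0,100],[0,0,0,2,0,0,60],[0,0,0,1,0,0,60],[0,0,0,0,0,0,60]]' 40
python3 -c "
from h import *
plan([.581,.0515,.0255],90)"
```

```text
time_s: 20.15
tcp_pos: [0.5798, 0.0537, 0.0518]
eef_rot: [23.2, 89.9, -156.7]
contact_force: [-0.0, 0.1, -0.6]
gripper_width: 0.0691
t 20.15 tcp [0.5798 0.0537 0.0518] jaw -89.9 j6 65.5 w 0.0691
 turn [ 0.001  0.002 -0.001] shift cm: before-turn axes [ 2.63  0.22 -0.12] after-turn axes [ 2.63  0.22 -0.12]
```

```bash
python3 -m creep '[[0,0,0,1.5,0.2,-0.1,60],[0,0,0,1.1,0,0,60],[0,0,0,0,0,0,50],[0,0,0,0,0,0,40],[0,0,0,0,0,0,30],[0,0,0,0,0,0,0],[0,0,0,0,0,0,0],[0,0,0,0,0,0,0]]'
python3 -m creep '[[0,0,0,0,0,0,0],[0,0,0,0,0,0,0],[0,0,0,0,0,0,0],[0,0,0,-0.5,0,0,0],[0,0,0,-1.5,0,0,0],[0,0,0,-3,0,0,0],[0,0,0,-3,0,0,0],[0,0,0,-1.5,0,0,0]]'
python3 -c "
from h import *
plan([.561,-.2085,.12],90);print(r.get_state()['contact_force'])
im,W=shot('wrist')
W=W.reshape(-1,3); P=W[(np.hypot(W[:,0]-.58,W[:,1]-.05)<.075)&(W[:,2]>.08)&(W[:,2]<.13)&(W[:,0]>.605)]
A=np.linalg.lstsq(np.c_[P[:,:2],np.ones(len(P))],P[:,2],rcond=None)[0];print(len(P),P.mean(0),A)"
```

```text
time_s: 20.95
tcp_pos: [0.5819, 0.0513, 0.0275]
eef_rot: [-168.4, 89.9, 11.6]
contact_force: [-1.8, 0.5, 6.1]
gripper_width: 0.0306
time_s: 21.75
tcp_pos: [0.582, 0.0514, 0.1239]
eef_rot: [-159.0, 89.9, 21.0]
contact_force: [0.4, -0.7, -4.1]
gripper_width: 0.0306
t 21.75 tcp [0.582  0.0514 0.1239] jaw -90.0 j6 65.8 w 0.0306
 turn [ 0.    -0.002  0.001] shift cm: before-turn axes [ 0.37 25.99  2.11] after-turn axes [ 0.39 25.99  2.1 ]
[ 0.35027572 -0.70745119 -4.06328912]
16523 [0.62649797 0.05016548 0.1099533 ] [0.00111058 0.00170149 0.10917217]
```

```bash
python3 - <<'E'
from h import *
for n in("top","side"):
    im,W=shot(n); V=W.reshape(-1,3); V=V[~np.isnan(V[:,0])]
    P=V[(np.hypot(V[:,0]-.561,V[:,1]+.2085)<.16)&(V[:,2]>.012)&(V[:,2]<.025)]; c=cv2.minAreaRect(P[:,:2].astype(np.float32)*1000); print(n,len(P),c)
E
python3 -m creep '[[0,0,0,0,1.5,0.1,0],[0,0,0,0,3,0.25,0],[0,0,0,0,4,0.33,0],[0,0,0,0,4,0.33,0],[0,0,0,0,4,0.33,0],[0,0,0,0,3.5,0.3,0],[0,0,0,0,3,0.25,0],[0,0,0,0,1.5,0.12,0]]'
python3 -m creep '[[0,0,0,0,1,0.06,0],[0,0,0,0,0.4,0.03,0],[0,0,0,0,0,0,0],[0,0,0,0,0,0,0]]'
python3 - <<'E'
from h import *
plan([.561,-.2085,.034],90);print(r.get_state()['contact_force'])
im,W=shot("wrist","w7.png"); V=W.reshape(-1,3); V=V[~np.isnan(V[:,0])]
P=V[(np.hypot(V[:,0]-.561,V[:,1]+.2085)<.16)&(V[:,2]>.012)&(V[:,2]<.025)]; print(len(P),cv2.minAreaRect(P[:,:2].astype(np.float32)*1000),P.min(0),P.max(0))
E
```

```text
top 500 ((562.8047485351562, -207.19903564453125), (200.18441772460938, 202.2963104248047), 73.22164154052734)
side 1161 ((559.9113159179688, -208.3870849609375), (202.31825256347656, 200.60205078125), 73.29222869873047)
time_s: 22.7
tcp_pos: [0.5593, -0.1964, 0.1195]
eef_rot: [-4.5, 89.8, 175.3]
contact_force: [0.6, 0.8, -4.4]
gripper_width: 0.031
time_s: 23.1
tcp_pos: [0.5605, -0.207, 0.1214]
eef_rot: [-47.0, 90.0, 133.0]
contact_force: [0.4, 0.8, -3.7]
gripper_width: 0.0312
t 23.1 tcp [ 0.5605 -0.207   0.1214] jaw -89.9 j6 91.6 w 0.0312
 turn [0.001 0.    0.   ] shift cm: before-turn axes [ 8.74  0.15 -0.05] after-turn axes [ 8.74  0.15 -0.05]
[ 0.36276511  0.81483288 -3.66769908]
2876 ((617.8751220703125, -224.15487670898438), (199.7894287109375, 79.85601043701172), 73.28984832763672) [ 0.57373048 -0.33032317  0.01200173] [ 0.68369439 -0.11751148  0.02016354]
```

View pics/w7.png

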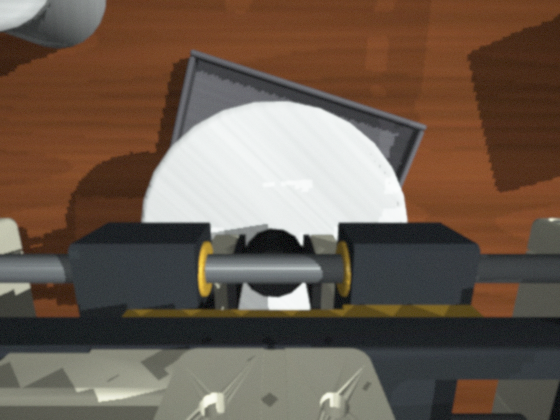

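```bash
python3 -m creep '[[0,0,0,1,0,0,0],[0,0,0,2,0,0,0],[0,0,0,2,0,0,0],[0,0,0,1.5,0,0,0],[0,0,0,1,0,0,0],[0,0,0,0.5,0,0,0],[0,0,0,0,0,0,0]]'
python3 -c "
from h import *
plan([.5605,-.2075,.033],90)"
```

```text
time_s: 23.85
tcp_pos: [0.5602, -0.2076, 0.0409]
eef_rot: [-1.7, 89.9, 178.3]
contact_force: [-0.2, -0.3, -3.3]
gripper_width: 0.0309
t 23.85 tcp [ 0.5602 -0.2076  0.0409] jaw -90.0 j6 91.6 w 0.0309
 turn [0.001 0.001 0.   ] shift cm: before-turn axes [ 0.79 -0.01 -0.03] after-turn axes [ 0.79 -0.01 -0.03]
```

```bash
python3 -m creep '[[0,0,0,0.3,0,0,0],[0,0,0,0.2,0,0,0],[0,0,0,0.2,0,0,0],[0,0,0,0.1,0,0,0],[0,0,0,0,0,0,0],[0,0,0,0,0,0,0]]'
python3 -c "
from h import *
plan([.5605,-.2075,.033],90)"
```

```text
time_s: 24.45
tcp_pos: [0.5605, -0.2079, 0.0337]
eef_rot: [173.0, 90.0, -7.0]
contact_force: [-0.3, -0.5, -3.5]
gripper_width: 0.0307
t 24.45 tcp [ 0.5605 -0.2079  0.0337] jaw -90.0 j6 91.6 w 0.0307
 turn [ 0. -0. -0.] shift cm: before-turn axes [ 0.07 -0.04 -0.  ] after-turn axes [ 0.07 -0.04 -0.  ]
```

```bash
python3 -m creep '[[0,0,0,0.1,0,0,0],[0,0,0,0.05,0,0,0],[0,0,0,0,0,0,0]]'
python3 -m creep '[[0,0,0,0.05,0,0,0],[0,0,0,0,0,0,0],[0,0,0,0,0,0,0]]'
```

```text
time_s: 24.75
tcp_pos: [0.5606, -0.2078, 0.0325]
eef_rot: [163.6, 90.0, -16.4]
contact_force: [-1.8, 0.4, 1.3]
gripper_width: 0.0309
time_s: 25.05
tcp_pos: [0.5606, -0.2078, 0.0325]
eef_rot: [160.8, 90.0, -19.1]
contact_force: [-3.5, 1.2, 6.7]
gripper_width: 0.0306
```

Seated in the tray. Release, rise and check.

```bash
python3 -m creep '[[0,0,0,0,0,0,60],[0,0,0,0,0,0,60],[0,0,0,0,0,0,60],[0,0,0,-1,0,0,60],[0,0,0,-3,0,0,60],[0,0,0,-5,0,0,60],[0,0,0,-5,0,0,60],[0,0,0,-5,0,0,60]]'
python3 -m creep '[[0,0,0,-5,0,0,60],[0,0,0,-5,0,0,60],[0,0,0,-3,0,0,60],[0,0,0,0,0,0,60],[0,0,0,0,0,0,60]]'
python3 - <<'E'
from h import *
plan([.5605,-.2075,.3],90)
im,W=shot("wrist"); 
def ch(n,W):
    V=W.reshape(-1,3); V=V[~np.isnan(V[:,0])]
    P=V[(np.hypot(V[:,0]-.5605,V[:,1]+.2075)<.07)&(V[:,2]>.012)&(V[:,2]<.03)]
    if len(P)>50: print(n,"lid plane",len(P),np.median(P[:,2]),np.linalg.lstsq(np.c_[P[:,:2],np.ones(len(P))],P[:,2],rcond=None)[0][:2])
    for nm,x,y,a,b in(("knob",.5605,-.2075,.045,.07),("pintop",.521,.2235,.115,.13),("pinshaft",.521,.2235,.09,.113),("ring",.557,.28,.018,.03),("can",.416,.278,.05,.25),("bottle",.4005,-.01,.05,.15)):
        P=V[(np.hypot(V[:,0]-x,V[:,1]-y)<.04)&(V[:,2]>a)&(V[:,2]<b)]
        if len(P)>5: print(n,nm,len(P),P.mean(0).round(4),circ(P))
ch("wrist",W)
a,W=shot("top"); ch("top",W); b,W=shot("side"); ch("side",W)
cv2.imwrite("pics/f8.png",np.vstack([cv2.resize(a[100:350,150:470],(640,500))[:290],cv2.resize(b[100:400,180:460],(640,686))[:300]]))
E
```

```text
time_s: 25.85
tcp_pos: [0.5601, -0.2079, 0.2244]
eef_rot: [154.5, 90.0, -25.5]
contact_force: [1.9, -0.2, -0.9]
gripper_width: 0.0528
time_s: 26.35
tcp_pos: [0.5604, -0.2077, 0.3529]
eef_rot: [-175.0, 89.9, 5.0]
contact_force: [0.2, -0.2, -1.3]
gripper_width: 0.0524
t 26.35 tcp [ 0.5604 -0.2077  0.3529] jaw -90.0 j6 91.6 w 0.0524
 turn [ 0.    -0.002  0.   ] shift cm: before-turn axes [ 5.29 -0.02  0.  ] after-turn axes [ 5.29 -0.02 -0.01]
wrist lid plane 5596 0.018574775421290962 [-0.00116285  0.00014258]
wrist knob 356 [ 0.56   -0.2058  0.058 ] (array([ 0.55965004, -0.20584012]), np.float64(0.011135719214740096))
top lid plane 435 0.01789399518645407 [-0.0022095   0.02243173]
top pintop 39 [0.5225 0.2241 0.12  ] (array([0.52228704, 0.22403461]), np.float64(0.00718061524502262))
top pinshaft 14 [0.517  0.2221 0.1014] (array([0.52169981, 0.22334613]), np.float64(0.00834881905462046))
top ring 143 [0.5607 0.2824 0.023 ] (array([0.56150811, 0.28450932]), np.float64(0.021887829482451094))
top can 656 [0.4121 0.2764 0.1822] (array([0.41637729, 0.28020114]), np.float64(0.022086075540911812))
top bottle 195 [0.3977 0.01   0.1186] (array([ 0.40104367, -0.0018842 ]), np.float64(0.02077120899816343))
side lid plane 3255 0.01903245860892555 [-0.00037044 -0.00040284]
side knob 222 [ 0.5564 -0.2105  0.0572] (array([ 0.55752672, -0.20914892]), np.float64(0.011568852424832701))
side pintop 42 [0.5193 0.2209 0.1199] (array([0.51968173, 0.22209109]), np.float64(0.00765122071594157))
side pinshaft 53 [0.5181 0.2158 0.1016] (array([0.51957515, 0.22100003]), np.float64(0.008342996888879009))
side ring 123 [0.5697 0.2838 0.0229] (array([0.56513019, 0.28380114]), np.float64(0.023177901818940534))
side can 1464 [0.4135 0.2632 0.1516] (array([0.41533905, 0.27346667]), np.float64(0.02119937013452884))
side bottle 971 [ 0.3961 -0.0274  0.1086] (array([ 0.39926174, -0.01503795]), np.float64(0.0228016851308035))
```

View pics/f8.png

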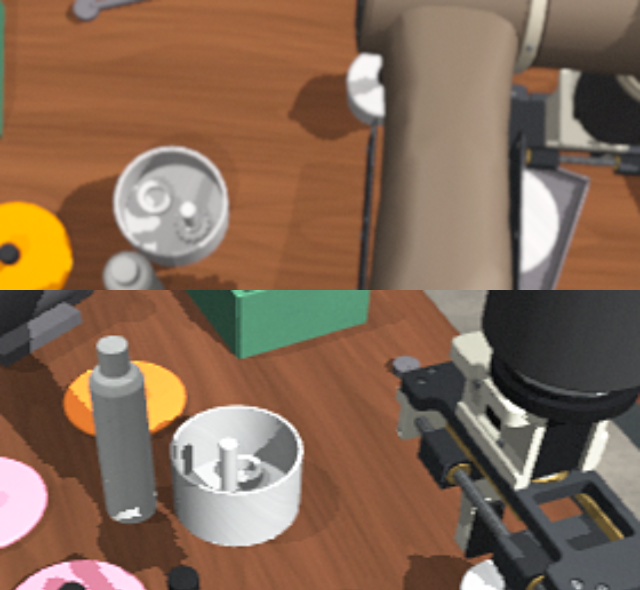

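The final picture shows the pinion upright in the pot beside the ring. The lid lies flat in the tray with its top at 0.0186 to 0.019 m (0.019 expected), and the can hasn't moved.

```bash
python3 -c "
from plant import r
print(r.close_job())"
```

```text
the job is handed in; nothing more can be done
None
```

The job is handed in, with the clock at about 26.5 s of the 72 s allowed. I lifted the lid by its knob and parked it on the bench. Then I stood the pinion, gear down, in the soak pot opposite the bearing ring, and laid the lid flat in the drip tray.

**Last checks:**
- **Lid:** its top measured 18.6–19.0 mm (19 expected), and it lies flat (slope about 0.001). It is about 2 mm from the tray centre.
- **Pinion:** upright, with its top at 0.120 m as expected. It is about 32 mm from the pot's centre and about 19 mm clear of the ring.
- **Bearing ring:** flat on the pot's floor and not visibly moved. Its last positions vary by up to 8 mm between views because the pinion now partly hides it.
- **Spray can:** did not move. The oil bottle also did not move in the side view. The top view of the bottle was partly blocked by the arm, so its circle fit there was about 5 mm off.
- **Grease pot and its lid:** not measured again at the end. They looked in place in the last wrist pictures, and nothing came near them.
- **Gripper:** open and well clear, 0.35 m up.

**What went wrong on the way:** the fingers were still closing when I first lifted the lid, so it was held high on the knob and hung about 0.04 rad off level. I set it back on the pot and gripped it again properly before carrying it. In the final lid plane, the top view gave a slope of 0.022 from a small, mostly blocked patch. The wrist and side views both showed it flat.

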